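# Count out six battery cells on the counting board

## Task

Count out six battery cells for a pack with the counting board: raise its yellow channel end by the handle until every cell has rolled out of the channel and over the pockets, then tip the board the other way by its other handle so that the surplus rolls back into the channel and each of the six pockets is left holding one cell. Leave the board flat on its feet about where it stood. Never let it drop, do not touch the cells with the gripper, and do not disturb the other things on the bench.

Things in the scene. Friction and masses are not known exactly. Their poses are not given: they have to be found in the camera images.
- board: The counting board, loose: a plywood tray 164 mm wide, 259 mm long without handles, 50 mm high to its wall tops, on four rubber feet; 0.5 kg empty. Origin: centre of its underside. z up, y along its length towards the yellow channel, x across. Deck 30 mm up. A rib (44 mm high) at x = 0 parts it into two lanes 73 mm wide. From +y: channel, three pockets a lane, then level deck from y = -70 to -121.5 mm.
- channel (a point): Mid-length of the channel, on its yellow floor under the rib (board x = 0, y = 67.5, z = 23 mm). The channel spans both lanes from y = 121 to 13.5 mm; its floor falls 7 degrees from deck height outwards to the end wall, so cells lie in it when the board is level and start to roll out when the channel end is raised past 7 degrees. Nine cells lie in it at the start.
- plain_feet (a point): The line on which the board turns when its channel end is raised: outer rims of the feet at the plain end (board x = 0, y = -126, z = 0 mm). 25 degrees of tilt rolls every surplus cell over filled pockets; below about 20 some may stop on them. Cells in pockets stay in past 35 degrees. A steady rise of 10 to 15 degrees per second fills the pockets.
- channel_feet (a point): The line on which the board turns when its plain end is raised: outer rims of the feet at the channel end (board x = 0, y = +126, z = 0 mm). A pocket skipped on the way out is filled by cells rolling back over it.
- channel_handle (a point): Middle of the steel rod handle at the channel end (board x = 0, y = +170, z = 72 mm). The rod is 12 mm thick, level, along board x, 90 mm of it clear; 35 mm of air between rod and end wall; the rod is 22 mm above the wall tops. Pinch it from above, fingers closing along board y, and lift it on an arc about the feet of the other end. Half the laden board hangs on it (about 6 N).
- plain_handle (a point): Middle of the like handle at the plain end (board x = 0, y = -170, z = 72 mm).
- multimeter: Bystander, loose: orange and black multimeter, 185 x 92 x 39 mm, lying right of the board. Origin at the centre of its underside, x along its length.
- screwdriver: Bystander, loose: screwdriver lying beyond the board. Origin on its underside, x along it.
- socket: Bystander, loose: brass lamp socket standing beyond the board, 38 mm across, 50 mm high. Origin at the centre of its underside.
- pocket1 (a point): Centre of a cell lying in a pocket: lane at board x = +39.5 mm, pocket 1 of 3 counted from the channel (board y = -3.75 mm), 19.5 mm above the board's origin. The pocket is 22.5 mm long along y, 73 mm wide, 21 mm deep: a cell lies flush in it.
- pocket2 (a point): Centre of a cell lying in a pocket: lane at board x = +39.5 mm, pocket 2 of 3 counted from the channel (board y = -31.25 mm), 19.5 mm above the board's origin. The pocket is 22.5 mm long along y, 73 mm wide, 21 mm deep: a cell lies flush in it.
- pocket3 (a point): Centre of a cell lying in a pocket: lane at board x = +39.5 mm, pocket 3 of 3 counted from the channel (board y = -58.75 mm), 19.5 mm above the board's origin. The pocket is 22.5 mm long along y, 73 mm wide, 21 mm deep: a cell lies flush in it.
- pocket4 (a point): Centre of a cell lying in a pocket: lane at board x = -39.5 mm, pocket 1 of 3 counted from the channel (board y = -3.75 mm), 19.5 mm above the board's origin. The pocket is 22.5 mm long along y, 73 mm wide, 21 mm deep: a cell lies flush in it.
- pocket5 (a point): Centre of a cell lying in a pocket: lane at board x = -39.5 mm, pocket 2 of 3 counted from the channel (board y = -31.25 mm), 19.5 mm above the board's origin. The pocket is 22.5 mm long along y, 73 mm wide, 21 mm deep: a cell lies flush in it.
- pocket6 (a point): Centre of a cell lying in a pocket: lane at board x = -39.5 mm, pocket 3 of 3 counted from the channel (board y = -58.75 mm), 19.5 mm above the board's origin. The pocket is 22.5 mm long along y, 73 mm wide, 21 mm deep: a cell lies flush in it.
- cell1: A battery cell, green with a white band and steel ends, a cylinder 21 mm thick and 70 mm long, 68 g. Origin at its centre, x along its axis (it spins about x as it rolls), lying across the board. At the start in the channel, lane at board x = +39.5 mm. All nine cells are alike.
- cell2: A battery cell, green with a white band and steel ends, a cylinder 21 mm thick and 70 mm long, 68 g. Origin at its centre, x along its axis (it spins about x as it rolls), lying across the board. At the start in the channel, lane at board x = +39.5 mm. All nine cells are alike.
- cell3: A battery cell, green with a white band and steel ends, a cylinder 21 mm thick and 70 mm long, 68 g. Origin at its centre, x along its axis (it spins about x as it rolls), lying across the board. At the start in the channel, lane at board x = +39.5 mm. All nine cells are alike.
- cell4: A battery cell, green with a white band and steel ends, a cylinder 21 mm thick and 70 mm long, 68 g. Origin at its centre, x along its axis (it spins about x as it rolls), lying across the board. At the start in the channel, lane at board x = +39.5 mm. All nine cells are alike.
- cell5: A battery cell, green with a white band and steel ends, a cylinder 21 mm thick and 70 mm long, 68 g. Origin at its centre, x along its axis (it spins about x as it rolls), lying across the board. At the start in the channel, lane at board x = +39.5 mm. All nine cells are alike.
- cell6: A battery cell, green with a white band and steel ends, a cylinder 21 mm thick and 70 mm long, 68 g. Origin at its centre, x along its axis (it spins about x as it rolls), lying across the board. At the start in the channel, lane at board x = -39.5 mm. All nine cells are alike.
- cell7: A battery cell, green with a white band and steel ends, a cylinder 21 mm thick and 70 mm long, 68 g. Origin at its centre, x along its axis (it spins about x as it rolls), lying across the board. At the start in the channel, lane at board x = -39.5 mm. All nine cells are alike.
- cell8: A battery cell, green with a white band and steel ends, a cylinder 21 mm thick and 70 mm long, 68 g. Origin at its centre, x along its axis (it spins about x as it rolls), lying across the board. At the start in the channel, lane at board x = -39.5 mm. All nine cells are alike.
- cell9: A battery cell, green with a white band and steel ends, a cylinder 21 mm thick and 70 mm long, 68 g. Origin at its centre, x along its axis (it spins about x as it rolls), lying across the board. At the start in the channel, lane at board x = -39.5 mm. All nine cells are alike.
Not all that is in view belongs to the job. Leave any black or red look-alike of the cell6 alone.

How it is judged (in metres and radians):
On the way, in this order (a step that is already met when the one before it is completed fails the run):
1. every cell has rolled out of the channel and is on the board (x of cell1 in the frame of board between -0.078 and 0.078 m and y of cell1 in the frame of board between -0.1215 and 0.0135 m and z of cell1 in the frame of board between 0.012 and 0.08 m and x of cell2 in the frame of board between -0.078 and 0.078 m and y of cell2 in the frame of board between -0.1215 and 0.0135 m and z of cell2 in the frame of board between 0.012 and 0.08 m and x of cell3 in the frame of board between -0.078 and 0.078 m and y of cell3 in the frame of board between -0.1215 and 0.0135 m and z of cell3 in the frame of board between 0.012 and 0.08 m and x of cell4 in the frame of board between -0.078 and 0.078 m and y of cell4 in the frame of board between -0.1215 and 0.0135 m and z of cell4 in the frame of board between 0.012 and 0.08 m and x of cell5 in the frame of board between -0.078 and 0.078 m and y of cell5 in the frame of board between -0.1215 and 0.0135 m and z of cell5 in the frame of board between 0.012 and 0.08 m and x of cell6 in the frame of board between -0.078 and 0.078 m and y of cell6 in the frame of board between -0.1215 and 0.0135 m and z of cell6 in the frame of board between 0.012 and 0.08 m and x of cell7 in the frame of board between -0.078 and 0.078 m and y of cell7 in the frame of board between -0.1215 and 0.0135 m and z of cell7 in the frame of board between 0.012 and 0.08 m and x of cell8 in the frame of board between -0.078 and 0.078 m and y of cell8 in the frame of board between -0.1215 and 0.0135 m and z of cell8 in the frame of board between 0.012 and 0.08 m and x of cell9 in the frame of board between -0.078 and 0.078 m and y of cell9 in the frame of board between -0.1215 and 0.0135 m and z of cell9 in the frame of board between 0.012 and 0.08 m), for 0.1 s.
2. each pocket holds a cell and the three surplus cells are back in the channel (distance between any of cell1, cell2, cell3, cell4, cell5, cell6, cell7, cell8, cell9 and pocket1 below 0.006 m and distance between any of cell1, cell2, cell3, cell4, cell5, cell6, cell7, cell8, cell9 and pocket2 below 0.006 m and distance between any of cell1, cell2, cell3, cell4, cell5, cell6, cell7, cell8, cell9 and pocket3 below 0.006 m and distance between any of cell1, cell2, cell3, cell4, cell5, cell6, cell7, cell8, cell9 and pocket4 below 0.006 m and distance between any of cell1, cell2, cell3, cell4, cell5, cell6, cell7, cell8, cell9 and pocket5 below 0.006 m and distance between any of cell1, cell2, cell3, cell4, cell5, cell6, cell7, cell8, cell9 and pocket6 below 0.006 m and x of cell1 in the frame of board between -0.078 and 0.078 m and ((y of cell1 in the frame of board between 0.0135 and 0.1215 m and z of cell1 in the frame of board between 0.02 and 0.046 m) or (y of cell1 in the frame of board between -0.07 and 0.0075 m and z of cell1 in the frame of board between 0.012 and 0.026 m)) and x of cell2 in the frame of board between -0.078 and 0.078 m and ((y of cell2 in the frame of board between 0.0135 and 0.1215 m and z of cell2 in the frame of board between 0.02 and 0.046 m) or (y of cell2 in the frame of board between -0.07 and 0.0075 m and z of cell2 in the frame of board between 0.012 and 0.026 m)) and x of cell3 in the frame of board between -0.078 and 0.078 m and ((y of cell3 in the frame of board between 0.0135 and 0.1215 m and z of cell3 in the frame of board between 0.02 and 0.046 m) or (y of cell3 in the frame of board between -0.07 and 0.0075 m and z of cell3 in the frame of board between 0.012 and 0.026 m)) and x of cell4 in the frame of board between -0.078 and 0.078 m and ((y of cell4 in the frame of board between 0.0135 and 0.1215 m and z of cell4 in the frame of board between 0.02 and 0.046 m) or (y of cell4 in the frame of board between -0.07 and 0.0075 m and z of cell4 in the frame of board between 0.012 and 0.026 m)) and x of cell5 in the frame of board between -0.078 and 0.078 m and ((y of cell5 in the frame of board between 0.0135 and 0.1215 m and z of cell5 in the frame of board between 0.02 and 0.046 m) or (y of cell5 in the frame of board between -0.07 and 0.0075 m and z of cell5 in the frame of board between 0.012 and 0.026 m)) and x of cell6 in the frame of board between -0.078 and 0.078 m and ((y of cell6 in the frame of board between 0.0135 and 0.1215 m and z of cell6 in the frame of board between 0.02 and 0.046 m) or (y of cell6 in the frame of board between -0.07 and 0.0075 m and z of cell6 in the frame of board between 0.012 and 0.026 m)) and x of cell7 in the frame of board between -0.078 and 0.078 m and ((y of cell7 in the frame of board between 0.0135 and 0.1215 m and z of cell7 in the frame of board between 0.02 and 0.046 m) or (y of cell7 in the frame of board between -0.07 and 0.0075 m and z of cell7 in the frame of board between 0.012 and 0.026 m)) and x of cell8 in the frame of board between -0.078 and 0.078 m and ((y of cell8 in the frame of board between 0.0135 and 0.1215 m and z of cell8 in the frame of board between 0.02 and 0.046 m) or (y of cell8 in the frame of board between -0.07 and 0.0075 m and z of cell8 in the frame of board between 0.012 and 0.026 m)) and x of cell9 in the frame of board between -0.078 and 0.078 m and ((y of cell9 in the frame of board between 0.0135 and 0.1215 m and z of cell9 in the frame of board between 0.02 and 0.046 m) or (y of cell9 in the frame of board between -0.07 and 0.0075 m and z of cell9 in the frame of board between 0.012 and 0.026 m))), for 0.2 s.
At the end, for the whole second after the job is handed in: Each of the six pockets holds a cell (within 6 mm), the other three cells lie in the channel, the board stands flat on its feet (0.03 rad) within 80 mm of its start, all at rest; multimeter, screwdriver and socket within 40 mm of their starts (all of step 2 and angle between board's own z axis and vertical below 0.03 rad and height (world z) of board below 0.007 m and distance of board from where it was at the start of the episode below 0.08 m and linear speed of board below 0.02 m/s and linear speed of each of cell1, cell2, cell3, cell4, cell5, cell6, cell7, cell8, cell9 below 0.03 m/s and distance of each of multimeter, screwdriver, socket from where it was at the start of the episode below 0.04 m); the robot touches nothing.
It fails at once if the board is dropped (it turns faster than 2.5 rad/s) (angular speed of board above 2.5 rad/s).
It fails at once if the fingers press on a cell (more than 3 N) (contact force between the fingers and cell1 above 3 N or contact force between the fingers and cell2 above 3 N or contact force between the fingers and cell3 above 3 N or contact force between the fingers and cell4 above 3 N or contact force between the fingers and cell5 above 3 N or contact force between the fingers and cell6 above 3 N or contact force between the fingers and cell7 above 3 N or contact force between the fingers and cell8 above 3 N or contact force between the fingers and cell9 above 3 N).
It fails at once if a bystander is moved by more than 40 mm (distance of any of multimeter, screwdriver, socket from where it was at the start of the episode above 0.04 m).
It also fails if it takes over 64 s, if anything falls off the work surface, if the arm or the gripper's body presses on something with over 40 N, if the wrist force passes 120 N, or if a joint passes its speed limit or range.

## Robot

A 6-joint arm with a two-finger parallel gripper is mounted at the origin on the work surface. World frame = base frame: x ahead of the robot, y to its left, z up, the work surface at z = 0. Lengths are in m, angles in degrees, forces in N, time in s.
With the tool pointing down it reaches from about 0.3 to 0.75 m from the base axis. Payload 8.5 kg.
Tool frame: the origin (TCP) lies midway between the tips of the shut fingers; the grasp point (between the pads) lies 19 mm behind it (env.tcp_to_grasp is the z of the grasp point in the tool frame, in m); z points along the fingers, y is the line along which they close (so a half turn about z gives the same grasp; the last joint's range is limited). The gripper opens to 85 mm and grips with 20 to 120 N. Pads are 22 mm wide; open, the fingers measure 114 mm over their backs; the gripper's body (76 mm by 85 mm) begins 54 mm behind the grasp point. The pads swing forward as they close: fully open they stand 13 mm farther back than shut.
Start: joints at [57.107, 21.807, 74.336, -0, 83.858, -12.336], TCP at [0.193, 0.515, 0.205] pointing down, gripper open.
Joint ranges: [-178.18, 178.18], [-50.72, 133.34], [12.68, 142.11], [-81.47, 261.47], [9.98, 163.14], [-165.26, 165.26]. Speed limits (degrees/s): [136.94, 136.94, 180, 180, 180, 180].

## Interface

Orientations are given as a 3x3 rotation matrix whose columns are the frame's x, y, z axes.
In Python, from rig import env, imaging, job, models gives the robot as it stands. The module is installed in compiled form; this text tells all that it offers.
- The arm moves only by the tool jog_arm, never from a script. Its argument "plan" is text: rows parted by semicolons, each of 7 numbers parted by spaces: the turn, a rotation vector about the tool's x, y, z in degrees, then the shift along the tool's x, y, z in cm, then the closure in counts, from 0 (fully open) to 255 (shut). In form: rx ry rz x y z claw; .... A call has 1 to 10 rows; each row shifts and turns the commanded pose from where the row before left it, along the tool's axes as they then stand; what a row does not reach is not made up. A row lasts 1/12 s, in which the tool goes at most 41.7 mm and 7.16 degrees, less where a joint would pass 70% of its speed; a pose out of reach is approached as far as the arm can. A call with a gripper value outside its range is refused whole. The fingers move at their own pace and stop on an object; "grip_force" is the grip in N (left out, the last holds). Time passes only in rows, so rows that do not move let the fingers close. It gives the time, the measured TCP pose, the force, the opening and the grip force at its end, in the units of the state.
- env.observe(): the state, without advancing time (a new reading comes with each control period).
- imaging.get_image(name): name is "side" or "top" or "wrist"; returns a dict with "pixels" (384x512x3 uint8, red, green, blue), "depth" (384x512 float32, m along the optical axis (not along the pixel's ray), 0 where there is no reading), "fov_y" (degrees; the focal length in pixels is half the picture's height over the tangent of half this angle, whatever the lens; pixels are square), "cx", "cy" (the principal point, pixels), "world_from_camera" (4x4, takes a point from camera to world coordinates). Camera axes: x right, y down, z forward; pixel columns grow to the right and rows downward; lengths in m; the calibration is good to about 2 mm. A picture is of the moment at which its call begins.
- job.close_job(): hands the job in; it is judged then, once.
Trained networks look in the newest picture that a camera, given by its name, has taken for a name from the list of things; names that differ only in an ending like _2 or _b are one class to them, and where a whole thing is asked for, a point or a joint stands for the part that bears it (a point fixed in the world has none). Each returns a list of dicts, best first, with "confidence" (0 to 1); they miss things now and then, are a little off and sometimes report something else, mostly with a low value. They report only what shows in the picture. A call takes as long as a camera call. They do not tell look-alikes from the thing itself.
- models.outline_of(camera, query): "region" (384x512 bool, what is visible of it) and "bbox" ([centre column, centre row, width, height] in pixels, round what is visible of it).
- models.tip_of(camera, query): "at" ([column, row] in pixels: a listed point, or the origin of a listed thing).
The state is a dict: "time_s": time; "q": joint angles; "qvel": joint speeds; "joint_efforts": joint torques, N m; "position": TCP position; "tool_rot": TCP orientation; "ft_force": force on the tool from outside, world axes, zero at the start; "wrist_torque": the same for the moment, N m; "grip_width": finger opening in m; "gripper_force": force on a finger pad.
Only numpy, scipy, OpenCV 4.12 (cv2) and the standard library are available. Lean on these libraries where they do the work, as an engineer would, in place of code of your own. Each camera call takes 0.05 s, during which the arm holds its last target. There are 200 camera calls.

## Working session

There is one attempt and no reset: what is moved stays moved. The work goes in short steps, Python scripts to look and compute and a tool call to move; the robot and the scene stay as the last step left them, time stands still between calls to the robot, and variables do not carry over. Pictures are saved under pics/ and viewed, at most 10 in all, crops included, and the job is handed in when it is done.

Besides the shell and the picture viewer there is one more tool, called as name(argument=value, ...) on one line, values as JSON. jog_arm: Moves the arm, as the interface text tells. Its arguments: {"type":"object","properties":{"plan":{"type":"string"},"grip_force":{"type":"number"}},"required":["plan"]}

```bash
mkdir -p pics; cat > h.py <<'E'
import numpy as np, cv2
from rig import env, imaging, job, models
def snap(n,f=None):
    im=imaging.get_image(n)
    if f: cv2.imwrite('pics/'+f,im['pixels'][:,:,::-1])
    return im
def cam(im):
    h=im['pixels'].shape[0]; return h/2/np.tan(np.radians(im['fov_y']/2))
def pt(im,u,v,z=None):
    f=cam(im);T=np.array(im['world_from_camera'])
    r=np.array([(u-im['cx'])/f,(v-im['cy'])/f,1])
    if z is None:
        d=im['depth'][int(round(v)),int(round(u))]; return T[:3,:3]@(r*d)+T[:3,3]
    w=T[:3,:3]@r; return T[:3,3]+w*(z-T[2,3])/w[2]
E
python3 - <<'E'
from h import *
a=snap('top','t0.png')
for q,z in [('channel_handle',.072),('plain_handle',.072),('channel',.023),('board',.0),('channel_feet',0),('plain_feet',0),('multimeter',0),('screwdriver',0),('socket',0)]:
    for r in models.tip_of('top',q)[:2]:
        print(q,np.round(r['confidence'],2),np.round(r['at'],1),pt(a,*r['at'],z).round(4),pt(a,*r['at']).round(4))
s=snap('side','s0.png')
for q,z in [('channel_handle',.072),('plain_handle',.072)]:
    for r in models.tip_of('side',q)[:1]: print('side',q,np.round(r['at'],1),pt(s,*r['at'],z).round(4))
o=env.observe();print(o['time_s'],o['position'],np.round(o['tool_rot'],3),env.tcp_to_grasp,o['ft_force'])
cv2.imwrite('pics/both.png',cv2.resize(np.hstack([a['pixels'],s['pixels']])[:,:,::-1],(800,300)))
E
```

```text
channel_handle 0.97 [157.4 172.9] [0.514  0.2269 0.072 ] [0.513  0.2254 0.0775]
channel_handle 0.73 [215.  197.8] [0.4452 0.0608 0.072 ] [0.4526 0.0676 0.0138]
plain_handle 0.67 [275.7 191.5] [ 0.4658 -0.1104  0.072 ] [ 0.4647 -0.1102  0.0798]
plain_handle 0.19 [220.2 173.9] [0.514  0.0482 0.072 ] [0.5254 0.0548 0.0105]
channel 0.67 [197.5 181.3] [0.4998 0.1198 0.023 ] [0.496  0.1162 0.0458]
board 0.61 [219.8 186.6] [0.4885 0.0559 0.    ] [0.4852 0.0536 0.0214]
board 0.59 [224.6 173.9] [0.5276 0.0426 0.    ] [0.5219 0.0397 0.0306]
channel_feet 0.71 [176.  178.7] [0.5105 0.1886 0.    ] [0.5043 0.1809 0.036 ]
plain_feet 0.56 [259.4 195.7] [ 0.4628 -0.0637  0.    ] [ 0.4561 -0.0642  0.0499]
multimeter 0.76 [382.  173.6] [ 0.5361 -0.4337  0.    ] [ 0.5269 -0.42    0.0478]
screwdriver 0.68 [181.2 102.3] [ 0.7506  0.1833 -0.    ] [0.7415 0.1781 0.0249]
socket 0.55 [289.8 103.6] [ 0.7521 -0.153   0.    ] [ 0.7441 -0.1516  0.022 ]
side channel_handle [241.3 248.6] [0.4318 0.144  0.072 ]
side plain_handle [234.1 246.6] [0.4514 0.1442 0.072 ]
0.65 [0.19311488 0.51495357 0.2045045 ] [[-0.936  0.351 -0.   ]
 [ 0.351  0.936 -0.   ]
 [ 0.    -0.    -1.   ]] -0.0187 [ 0.4382211  -1.21100118  0.03499835]
```

View pics/t0.png

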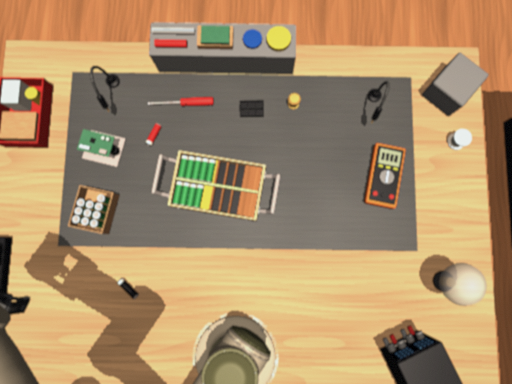

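View pics/s0.png

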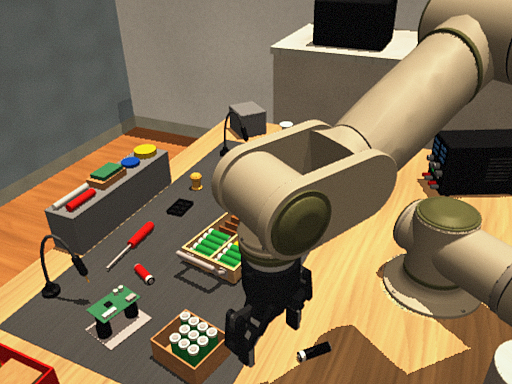

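The top view shows the board with its channel handle near (160,175) and its plain handle near (274,194). They lie 0.340 m apart, as they should, at yaw about -8°. In the side view the arm hides much of the board. I'll move over the channel handle.

jog_arm(plan="0 0 -6.25 0 0 0 0; 0 0 -6.25 0 0 0 0; 0 0 0 -2.56 -1.71 0 60; 0 0 0 -2.56 -1.71 0 100; 0 0 0 -2.56 -1.71 0 140; 0 0 0 -2.56 -1.71 0 140; 0 0 0 -2.56 -1.71 0 140; 0 0 0 -2.56 -1.71 0 140; 0 0 0 -2.56 -1.71 0 140; 0 0 0 -2.56 -1.71 0 140", grip_force=50)

```text
time_s: 1.48
position: [0.3777, 0.3497, 0.2046]
tool_rot: [[-0.99, 0.14, 0.0], [0.14, 0.99, 0.0], [-0.0, 0.0, -1.0]]
ft_force: [0.4, 1.1, 0.6]
grip_width: 0.0382
gripper_force: 0.0
```

jog_arm(plan="0 0 0 -2.56 -1.71 0 140; 0 0 0 -2.56 -1.71 0 140; 0 0 0 -2.56 -1.71 0 140; 0 0 0 -2.56 -1.71 0 140; 0 0 0 -2.56 -1.71 0 140; 0 0 0 -2.56 -1.71 0 140; 0 0 0 0 0 0 140; 0 0 0 0 0 0 140; 0 0 0 0 0 0 140")

```text
time_s: 2.23
position: [0.5139, 0.228, 0.2045]
tool_rot: [[-0.99, 0.14, -0.001], [0.14, 0.99, 0.0], [0.001, 0.0, -1.0]]
ft_force: [-0.1, -0.1, -0.4]
grip_width: 0.0389
gripper_force: 0.0
```

```bash
python3 - <<'E'
from h import *
o=env.observe();print(o['time_s'],o['position'].round(4),np.round(o['tool_rot'],3),o['grip_width'])
a=snap('wrist','w1.png')
for q,z in [('channel_handle',.072),('channel',.023),('channel_feet',0),('pocket2',.0195),('pocket5',.0195)]:
    for r in models.tip_of('wrist',q)[:1]:
        print(q,np.round(r['confidence'],2),np.round(r['at'],1),pt(a,*r['at'],z).round(4),pt(a,*r['at']).round(4))
t=snap('top')
for q in ['channel_handle','plain_handle']:
    for r in models.tip_of('top',q)[:1]: print(q,r['at'],pt(t,*r['at'],.072))
for cn,im in (('wrist',a),('top',t)):
    r=models.outline_of(cn,'channel_handle')
    if r:print(cn,'board',r[0]['bbox'],r[0]['confidence'])
E
```

```text
2.2333 [0.5139 0.228  0.2045] [[-0.99   0.14  -0.001]
 [ 0.14   0.99   0.   ]
 [ 0.001  0.    -1.   ]] 0.03893877187204979
channel_handle 0.58 [258.8 172.3] [0.5094 0.228  0.072 ] [0.5072 0.2284 0.0829]
channel 0.96 [176.3 164.2] [0.4946 0.1263 0.023 ] [0.4927 0.1308 0.0374]
channel_feet 0.84 [224.6 159.2] [0.5001 0.1837 0.    ] [0.4926 0.1913 0.054 ]
pocket2 0.98 [ 91.5 129.8] [0.439  0.0319 0.0195] [0.4388 0.0278 0.0123]
pocket5 0.98 [ 91.5 129.8] [0.439  0.0319 0.0195] [0.4388 0.0278 0.0123]
channel_handle [156.6, 173.7] [0.51166468 0.22900565 0.072     ]
plain_handle [272.8, 191.4] [ 0.46599588 -0.10216457  0.072     ]
wrist board [133.7, 164.9, 267.4, 143.9] 0.61
top board [216.1, 186.4, 127.2, 66.6] 0.86
```

View pics/w1.png

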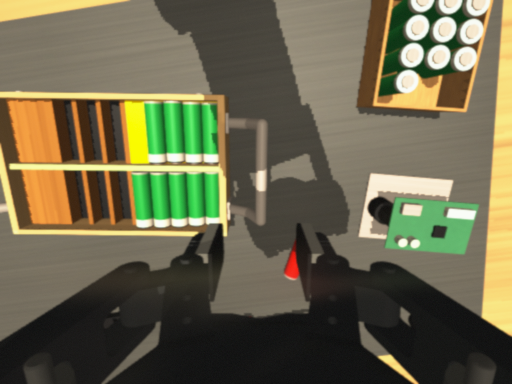

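The wrist view shows the rod between (263,120) and (263,222), with the finger gap centred on column 262, so they line up. I'll go down and grip.

jog_arm(plan="0 0 0 0 0 3 140; 0 0 0 0 0 3 140; 0 0 0 0 0 3 140; 0 0 0 0 0 3 140; 0 0 0 0 0 2 140; 0 0 0 0 0 1 140; 0 0 0 0 0 0.1 140; 0 0 0 0 0 0 140; 0 0 0 0 0 0 150; 0 0 0 0 0 0 165", grip_force=50)

```text
time_s: 3.62
position: [0.5152, 0.2279, 0.055]
tool_rot: [[-0.99, 0.14, 0.003], [0.14, 0.99, 0.001], [-0.003, 0.001, -1.0]]
ft_force: [-0.2, -0.1, -0.4]
grip_width: 0.0299
gripper_force: 0.0
```

jog_arm(plan="0 0 0 0 0 0 180; 0 0 0 0 0 0 195; 0 0 0 0 0 0 205; 0 0 0 0 0 0 215; 0 0 0 0 0 0 225; 0 0 0 0 0 0 255; 0 0 0 0 0 0 255; 0 0 0 0 0 0 255; 0 0 0 0 0 0 255")

```text
time_s: 4.37
position: [0.5144, 0.2277, 0.0535]
tool_rot: [[-0.99, 0.14, -0.0], [0.14, 0.99, -0.0], [0.0, -0.0, -1.0]]
ft_force: [0.3, -0.0, 0.2]
grip_width: 0.0001
gripper_force: 0.0
```

```bash
python3 - <<'E'
from h import *
a=snap('wrist','w2.png')
E
```

```text
(no output)
```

View pics/w2.png

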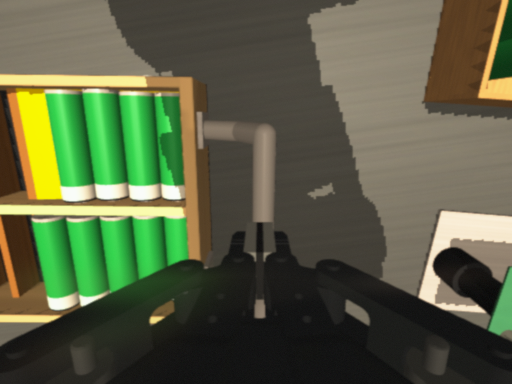

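The gripper shut on nothing (width 0), though the rod shows at column 262 and runs under the fingers at row 220. I'll measure the rod with depth.

```bash
python3 - <<'E'
from h import *
a=imaging.get_image('wrist');f=cam(a)
o=env.observe();print(o['grip_width'],o['gripper_force'],o['position'])
T=np.array(a['world_from_camera']);Ti=np.linalg.inv(T);print(T.round(3))
def pr(p):
    c=Ti[:3,:3]@p+Ti[:3,3];return (f*c[0]/c[2]+a['cx'],f*c[1]/c[2]+a['cy'])
print('tcp',pr(o['position']),'grasp',pr(o['position']+[0,0,.019]))
for u,v in [(262,130),(262,150),(262,180),(262,210),(262,217),(262,235),(260,310),(195,90),(195,140),(195,200),(205,128),(100,83),(100,209)]: print(u,v,pt(a,u,v).round(4))
w=np.array([[pt(a,u,v) for u in range(512)] for v in range(384)])
m=(w[...,2]>.06)&(w[...,2]<.1)&(np.arange(384)[:,None]<228)
ys,xs=np.nonzero(m);print(len(ys)); 
for v in range(110,228,15):
    c=np.nonzero(m[v])[0]
    if len(c):print(v,c.min(),c.max(),w[v,c].mean(0).round(4),w[v,c][:,2].max().round(4))
E
```

```text
4.8168087954672676e-05 0.0 [0.51441146 0.22769968 0.05349878]
[[ 0.141  0.957  0.256  0.449]
 [ 0.99  -0.136 -0.036  0.237]
 [ 0.     0.258 -0.966  0.225]
 [ 0.     0.     0.     1.   ]]
tcp (np.float64(259.50342919240916), np.float64(220.6771112687528)) grasp (np.float64(259.53407789609446), np.float64(232.7003339450985))
262 130 [0.4568 0.2371 0.0815]
262 150 [0.4664 0.2357 0.0825]
262 180 [0.4817 0.2336 0.0819]
262 210 [0.4978 0.2314 0.0817]
262 217 [0.5018 0.2308 0.0815]
262 235 [0.5022 0.2305 0.1037]
260 310 [0.5582 0.2218 0.0822]
195 90 [0.4306 0.2016 0.0484]
195 140 [0.4587 0.1969 0.0529]
195 200 [0.4951 0.1897 0.0535]
205 128 [0.4528 0.2025 0.0444]
100 83 [0.4201 0.1508 0.0545]
100 209 [0.4937 0.1262 0.0488]
2708
125 239 271 [0.4543 0.2337 0.073 ] 0.0809
140 241 275 [0.4618 0.2342 0.0767] 0.0828
155 253 275 [0.4693 0.2365 0.0806] 0.0826
170 253 274 [0.4768 0.2351 0.081 ] 0.0827
185 253 274 [0.4846 0.234  0.0811] 0.0828
200 253 274 [0.4927 0.2329 0.0809] 0.0828
215 252 273 [0.501  0.2312 0.0808] 0.0827
```

```bash
python3 - <<'E'
from h import *
a=snap('wrist');s=snap('side')
c=cv2.resize(a['pixels'][200:330,160:360],(800,520),interpolation=cv2.INTER_CUBIC)
cv2.imwrite('pics/w3.png',c[:,:,::-1])
cv2.imwrite('pics/s3.png',cv2.resize(s['pixels'][180:340,130:330],(800,600))[:,:,::-1])
for v in (205,225,235,245,255,270): print(v,[(u,*pt(a,u,v)[1:].round(3)) for u in range(232,294,6)])
E
```

```text
205 [(232, np.float64(0.205), np.float64(0.004)), (238, np.float64(0.21), np.float64(0.004)), (244, np.float64(0.215), np.float64(0.004)), (250, np.float64(0.219), np.float64(0.004)), (256, np.float64(0.229), np.float64(0.08)), (262, np.float64(0.232), np.float64(0.083)), (268, np.float64(0.235), np.float64(0.081)), (274, np.float64(0.238), np.float64(0.077)), (280, np.float64(0.243), np.float64(0.004)), (286, np.float64(0.248), np.float64(0.004)), (292, np.float64(0.253), np.float64(0.004))]
225 [(232, np.float64(0.202), np.float64(0.004)), (238, np.float64(0.207), np.float64(0.003)), (244, np.float64(0.212), np.float64(0.004)), (250, np.float64(0.225), np.float64(0.091)), (256, np.float64(0.228), np.float64(0.091)), (262, np.float64(0.231), np.float64(0.091)), (268, np.float64(0.234), np.float64(0.092)), (274, np.float64(0.236), np.float64(0.004)), (280, np.float64(0.241), np.float64(0.005)), (286, np.float64(0.246), np.float64(0.004)), (292, np.float64(0.251), np.float64(0.003))]
235 [(232, np.float64(0.215), np.float64(0.094)), (238, np.float64(0.218), np.float64(0.093)), (244, n
[... 1189 characters left out ...]
33), np.float64(0.125)), (274, np.float64(0.235), np.float64(0.123)), (280, np.float64(0.237), np.float64(0.128)), (286, np.float64(0.24), np.float64(0.127)), (292, np.float64(0.242), np.float64(0.125))]
270 [(232, np.float64(0.22), np.float64(0.136)), (238, np.float64(0.222), np.float64(0.135)), (244, np.float64(0.224), np.float64(0.136)), (250, np.float64(0.226), np.float64(0.135)), (256, np.float64(0.227), np.float64(0.12)), (262, np.float64(0.229), np.float64(0.12)), (268, np.float64(0.232), np.float64(0.136)), (274, np.float64(0.234), np.float64(0.134)), (280, np.float64(0.237), np.float64(0.136)), (286, np.float64(0.239), np.float64(0.136)), (292, np.float64(0.241), np.float64(0.136))]
```

View pics/w3.png

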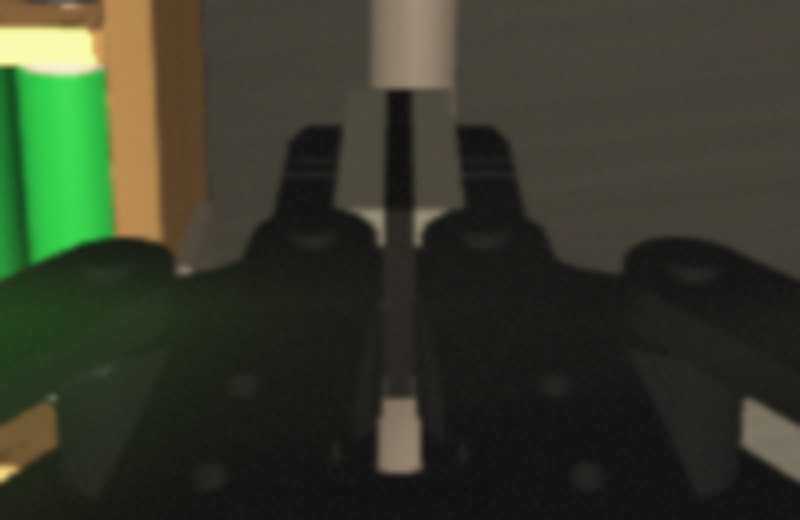

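View pics/s3.png

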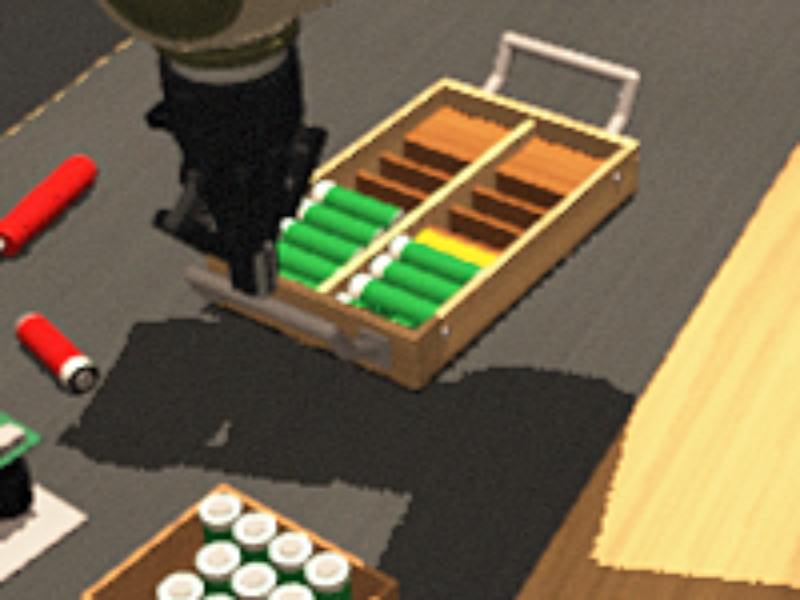

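The pads (tips near row 222, depth height about 0.09 m) sit above the rod top (0.082 m). The fingers shut over the rod, not around it, so the tips really stand about 35 mm higher than the stated TCP implies. I'll check the tip height.

```bash
python3 - <<'E'
from h import *
a=imaging.get_image('wrist')
for v in range(218,256,4): print(v,[pt(a,u,v).round(4).tolist() for u in (253,268)])
s=imaging.get_image('side')
r=130+262/4; 
for v in (235,240,245,250,253,256,260): print(v,[pt(s,u,v).round(3).tolist() for u in (190,194,197)])
o=env.observe();print(o['q'],o['time_s'])
E
```

```text
218 [[0.503, 0.2257, 0.078], [0.5027, 0.2339, 0.0818]]
222 [[0.5019, 0.2261, 0.0867], [0.5026, 0.2337, 0.0877]]
226 [[0.502, 0.2261, 0.0919], [0.5028, 0.2336, 0.0927]]
230 [[0.5015, 0.2264, 0.0982], [0.5031, 0.2334, 0.0969]]
234 [[0.5018, 0.2264, 0.1022], [0.5028, 0.2333, 0.1023]]
238 [[0.5021, 0.2264, 0.1061], [0.503, 0.2331, 0.106]]
242 [[0.502, 0.2266, 0.1105], [0.5027, 0.233, 0.1108]]
246 [[0.5019, 0.2267, 0.1145], [0.5026, 0.2329, 0.115]]
250 [[0.5016, 0.2268, 0.1188], [0.5027, 0.2328, 0.1183]]
254 [[0.5028, 0.2266, 0.1198], [0.5014, 0.2328, 0.1243]]
235 [[0.504, 0.246, 0.161], [0.499, 0.239, 0.157], [0.5, 0.226, 0.148]]
240 [[0.508, 0.243, 0.144], [0.498, 0.242, 0.146], [0.5, 0.228, 0.136]]
245 [[0.509, 0.243, 0.129], [0.503, 0.237, 0.127], [0.502, 0.226, 0.119]]
250 [[0.512, 0.241, 0.113], [0.506, 0.235, 0.11], [0.501, 0.23, 0.108]]
253 [[0.513, 0.241, 0.104], [0.509, 0.232, 0.098], [0.504, 0.227, 0.096]]
256 [[0.518, 0.236, 0.089], [0.507, 0.237, 0.093], [0.503, 0.23, 0.09]]
260 [[0.519, 0.236, 0.077], [0.511, 0.232, 0.076], [0.504, 0.23, 0.078]]
[ 1.18182053e+01  3.17357063e+01  8.48428197e+01 -1.19506253e-03
  6.34213333e+01 -7.01231031e+01] 4.6667
```

Both cameras put the shut tips at about 0.083–0.087 m, roughly 30 mm above the reported TCP. I'll open, go down a further 29 mm and watch the force.

jog_arm(plan="0 0 0 0 0 0 140; 0 0 0 0 0 0 140; 0 0 0 0 0 0 140; 0 0 0 0 0 0 140; 0 0 0 0 0 0.5 140; 0 0 0 0 0 0.5 140; 0 0 0 0 0 0.5 140; 0 0 0 0 0 0 140")

```text
time_s: 5.33
position: [0.5138, 0.2275, 0.0372]
tool_rot: [[-0.99, 0.14, -0.002], [0.14, 0.99, -0.0], [0.002, -0.001, -1.0]]
ft_force: [0.2, 0.2, 0.3]
grip_width: 0.0381
gripper_force: 0.0
```

jog_arm(plan="0 0 0 0 0 0.5 140; 0 0 0 0 0 0.5 140; 0 0 0 0 0 0.4 140; 0 0 0 0 0 0 140")

```text
time_s: 5.67
position: [0.5139, 0.2276, 0.0235]
tool_rot: [[-0.99, 0.14, -0.002], [0.14, 0.99, -0.0], [0.002, -0.001, -1.0]]
ft_force: [0.3, 0.5, 0.0]
grip_width: 0.039
gripper_force: 0.0
```

```bash
python3 - <<'E'
from h import *
a=snap('wrist','w4.png')
E
```

```text
(no output)
```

View pics/w4.png

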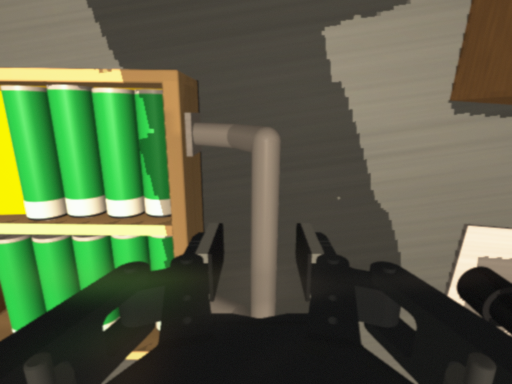

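The rod now passes between the pads, at column 264 with the pads at 222 and 298. I'll close.

jog_arm(plan="0 0 0 0 0 0 160; 0 0 0 0 0 0 180; 0 0 0 0 0 0 195; 0 0 0 0 0 0 205; 0 0 0 0 0 0 215; 0 0 0 0 0 0 225; 0 0 0 0 0 0 255; 0 0 0 0 0 0 255; 0 0 0 0 0 0 255", grip_force=60)

```text
time_s: 6.47
position: [0.5147, 0.2283, 0.0249]
tool_rot: [[-0.99, 0.14, 0.001], [0.14, 0.99, 0.001], [-0.001, 0.001, -1.0]]
ft_force: [-0.2, 5.2, 2.9]
grip_width: 0.0104
gripper_force: 58.4
```

It's gripped: width 10 mm, 58 N. First a small raise of 5°, below the rolling angle, to check the arc.

jog_arm(plan="-1 0 0 0 -0.04 -0.52 255; -1 0 0 0 -0.04 -0.52 255; -1 0 0 0 -0.04 -0.52 255; -1 0 0 0 -0.04 -0.52 255; -1 0 0 0 -0.04 -0.52 255; 0 0 0 0 0 0 255; 0 0 0 0 0 0 255")

```text
time_s: 7.05
position: [0.514, 0.2243, 0.0506]
tool_rot: [[-0.99, 0.14, 0.012], [0.141, 0.986, 0.086], [-0.0, 0.087, -0.996]]
ft_force: [0.0, 2.0, -6.1]
grip_width: 0.01
gripper_force: 58.6
```

```bash
python3 - <<'E'
from h import *
a=imaging.get_image('wrist');t=imaging.get_image('top')
o=env.observe();print(o['position'].round(4),np.round(o['tool_rot'],3).tolist(),o['ft_force'].round(1),o['wrist_torque'].round(2),o['grip_width'])
w=np.array([[pt(a,u,v) for u in range(512)] for v in range(230)])
R=np.array(o['tool_rot'])
print('rod',[pt(a,264,v).round(4).tolist() for v in (150,180,210)])
# plane of board wall tops in top view: depth along rib
for q in ('channel_handle','plain_handle'):
    r=models.tip_of('top',q)
    for k in r[:1]: print(q,np.round(k['at'],1),pt(t,*k['at']).round(4))
E
```

```text
[0.5139 0.2244 0.0502] [[-0.99, 0.14, 0.012], [0.14, 0.986, 0.085], [0.0, 0.086, -0.996]] [ 0.2 -0.1 -6.5] [-0.15  0.06 -0.18] 0.009872677205221381
rod [[0.4619, 0.2286, 0.1084], [0.4743, 0.227, 0.107], [0.4873, 0.2252, 0.1069]]
plain_handle [276.8 194.9] [ 0.4555 -0.1135  0.0767]
```

The rod top rose 26 mm, as expected for 5°, and the load is 6.5 N. I'll continue at 12°/s to 28°.

jog_arm(plan="-1 0 0 0 -0.04 -0.52 255; -1 0 0 0 -0.04 -0.52 255; -1 0 0 0 -0.04 -0.52 255; -1 0 0 0 -0.04 -0.52 255; -1 0 0 0 -0.04 -0.52 255; -1 0 0 0 -0.04 -0.52 255; -1 0 0 0 -0.04 -0.52 255; -1 0 0 0 -0.04 -0.52 255; -1 0 0 0 -0.04 -0.52 255; -1 0 0 0 -0.04 -0.52 255")

```text
time_s: 8.08
position: [0.5123, 0.2122, 0.1016]
tool_rot: [[-0.99, 0.135, 0.037], [0.14, 0.956, 0.258], [-0.0, 0.26, -0.965]]
ft_force: [-0.5, -1.9, -6.1]
grip_width: 0.0103
gripper_force: 58.8
```

jog_arm(plan="-1 0 0 0 -0.04 -0.52 255; -1 0 0 0 -0.04 -0.52 255; -1 0 0 0 -0.04 -0.52 255; -1 0 0 0 -0.04 -0.52 255; -1 0 0 0 -0.04 -0.52 255; -1 0 0 0 -0.04 -0.52 255; -1 0 0 0 -0.04 -0.52 255; -1 0 0 0 -0.04 -0.52 255; -1 0 0 0 -0.04 -0.52 255; -1 0 0 0 -0.04 -0.52 255")

```text
time_s: 8.92
position: [0.5093, 0.1913, 0.1491]
tool_rot: [[-0.99, 0.127, 0.06], [0.14, 0.897, 0.42], [-0.0, 0.424, -0.906]]
ft_force: [-1.0, -2.2, -6.7]
grip_width: 0.0102
gripper_force: 60.1
```

jog_arm(plan="-1 0 0 0 -0.04 -0.52 255; -1 0 0 0 -0.04 -0.52 255; -1 0 0 0 -0.04 -0.52 255; 0 0 0 0 0 0 255; 0 0 0 0 0 0 255; 0 0 0 0 0 0 255; 0 0 0 0 0 0 255; 0 0 0 0 0 0 255; 0 0 0 0 0 0 255; 0 0 0 0 0 0 255")

```text
time_s: 9.75
position: [0.5082, 0.1838, 0.162]
tool_rot: [[-0.99, 0.124, 0.066], [0.14, 0.874, 0.465], [0.0, 0.469, -0.883]]
ft_force: [-0.0, -2.3, -5.6]
grip_width: 0.0102
gripper_force: 60.2
```

```bash
python3 - <<'E'
from h import *
t=snap('top');a=snap('wrist')
o=env.observe();print(o['time_s'],o['position'].round(4),np.round(o['tool_rot'],3).tolist(),o['ft_force'].round(1))
c=cv2.resize(t['pixels'][130:240,130:300],(400,259))
c=np.vstack([c,cv2.resize(a['pixels'],(400,300))])
s=snap('side')
d=cv2.resize(s['pixels'][130:340,110:310],(400,420));d=np.vstack([d,np.zeros((139,400,3),np.uint8)])
cv2.imwrite('pics/m1.png',np.hstack([c,d])[:,:,::-1])
E
```

```text
9.85 [0.5082 0.1838 0.1621] [[-0.99, 0.124, 0.066], [0.14, 0.874, 0.465], [0.0, 0.469, -0.883]] [-1.  -1.7 -5.9]
```

View pics/m1.png

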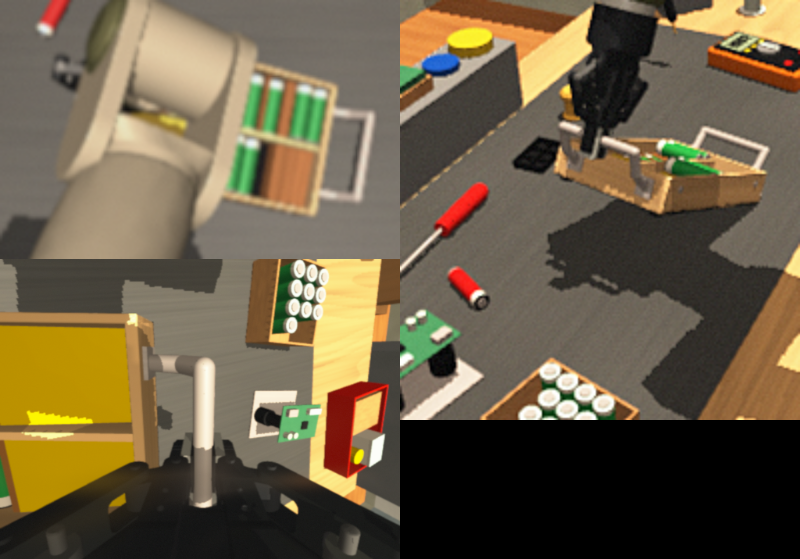

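The channel looks empty: yellow shows in both lanes in the wrist view. In the top crop the plain end holds two surplus cells in the upper lane, near (310,105), but in the lower lane pocket 3, near (268,170), looks dark. I'll let it settle and profile the lanes in board coordinates.

jog_arm(plan="0 0 0 0 0 0 255; 0 0 0 0 0 0 255; 0 0 0 0 0 0 255; 0 0 0 0 0 0 255; 0 0 0 0 0 0 255; 0 0 0 0 0 0 255")

```text
time_s: 10.4
position: [0.5082, 0.1837, 0.1621]
tool_rot: [[-0.99, 0.124, 0.066], [0.14, 0.874, 0.465], [-0.0, 0.47, -0.883]]
ft_force: [-0.5, -2.0, -5.6]
grip_width: 0.0101
gripper_force: 60.2
```

```bash
cat > prof.py <<'E'
from h import *
def prof(tilt,org=(.4895,.060),yaw=-8.1,cams=('top','side','wrist'),end='plain'):
    c,s=np.cos(np.radians(yaw)),np.sin(np.radians(yaw))
    Rz=np.array([[c,-s,0],[s,c,0],[0,0,1]])
    t=np.radians(tilt);Rx=np.array([[1,0,0],[0,np.cos(t),-np.sin(t)],[0,np.sin(t),np.cos(t)]])
    p=np.array([0,-.126 if end=='plain' else .126,0]);O=np.array([*org,0])
    for n in cams:
        a=imaging.get_image(n);f=cam(a);T=np.array(a['world_from_camera'])
        v,u=np.mgrid[:384,:512];d=a['depth']
        P=np.stack([(u-a['cx'])/f*d,(v-a['cy'])/f*d,d],-1).reshape(-1,3)[d.ravel()>0]
        C=a['pixels'].reshape(-1,3)[d.ravel()>0].astype(int)
        W=P@T[:3,:3].T+T[:3,3]
        B=((W-O)@Rz-p)@Rx+p
        for sg in (1,-1):
            k=(abs(B[:,0]*sg-.039)<.022)&(B[:,2]>0)&(B[:,2]<.06)&(abs(B[:,1])<.125)
            b=B[k];g=C[k];out=[]
            for y in np.arange(-122,124,6)/1000.:
                j=abs(b[:,1]-y)<.003
                if j.sum()>2:
                    m=np.median(g[j],0);ch='G' if m[1]>1.3*m[0] and m[1]>1.3*m[2] else 'Y' if m[2]<.35*m[0] and m[1]>.6*m[0] else 'w' if m.min()>150 else 'k' if m.max()<50 else 'b'
                    out.append(f"{y*1000:.0f}:{ch}{b[j,2].mean()*1000:.0f}")
            print(n,'x+' if sg>0 else 'x-',' '.join(out))
E
python3 - <<'E'
from prof import *
o=env.observe();print(o['time_s'],o['ft_force'].round(1))
prof(27.5)
E
```

```text
10.4 [-0.5 -2.  -5.6]
top x+ -122:b48 -116:G50 -110:G51 -104:G47 -98:G48 -92:G52 -86:G49 -80:b39 -74:b31 -68:b28 -62:G31 -56:G30 -50:G28 -44:b30 -38:G30 -32:G32 -26:G30
top x- -122:b41 -116:b30 -110:b30 -104:b29 -98:b30 -92:b31 -86:b30 -80:b30 -74:b30 -68:b19 -62:k10 -56:G11 -44:G42 -38:G46 -32:G47 -26:G44 -20:G50 -14:G52 -8:b52 52:b28 58:b29
side x+ -122:b50 -110:G50 -104:G50 -92:G51 -86:G46 -80:G42 -74:G39 -68:b30 -56:b30 -44:b31 -32:G31 -14:b31 16:Y32
side x- -122:b42 -116:b43 -14:G52 -8:G51 -2:G51 10:G50 16:G45 22:G44
wrist x+ -2:G33 4:G32 10:Y34 16:Y35 22:Y34 28:Y33 34:Y33 40:Y32 46:Y31 52:Y31 58:Y30 64:Y29 70:Y29 76:Y28 82:Y28 88:Y27 94:Y26 100:Y26 106:Y25 112:Y24
wrist x- 16:Y34 22:Y34 28:Y33 34:Y32 40:Y32 46:Y31 52:Y30 58:Y30 64:Y29 70:Y29 76:Y28 82:Y27 88:Y27 94:Y26 100:Y25 106:Y25 112:Y24
```

The x- lane has a jam: cells are riding high at y ≈ -36, -14 and +8, with pocket 3 empty. I'll raise it a little more and rock it gently to free them.

jog_arm(plan="-1 0 0 0 -0.04 -0.52 255; -1 0 0 0 -0.04 -0.52 255; -1 0 0 0 -0.04 -0.52 255; -1 0 0 0 -0.04 -0.52 255; -1 0 0 0 -0.04 -0.52 255; 0 0 0 0 0 0 255; 0 0 0 0 0 0 255; 0 0 0 0 0 0 255; 0 0 0 0 0 0 255")

```text
time_s: 11.3
position: [0.5061, 0.1691, 0.1835]
tool_rot: [[-0.99, 0.117, 0.076], [0.14, 0.831, 0.539], [0.0, 0.544, -0.839]]
ft_force: [-1.6, -2.3, -6.0]
grip_width: 0.0102
gripper_force: 60.2
```

```bash
python3 - <<'E'
from prof import *
prof(32.5,cams=('top','side'))
t=snap('top')
cv2.imwrite('pics/t5.png',cv2.resize(t['pixels'][145:225,170:290],(720,480),interpolation=cv2.INTER_CUBIC)[:,:,::-1])
E
```

```text
top x+ -122:b48 -116:b49 -110:G51 -104:G49 -98:G48 -92:G51 -86:G47 -80:b39 -74:b32 -68:b32
top x- -122:b40 -116:b32 -110:b29 -104:b30 -98:b29 -92:b30 -86:b30 -80:b30 -74:b30 -68:b25 28:b31
side x+ -104:G50 -86:G49 -80:G44 -74:b39
side x- -122:b45 -116:b47 -8:G51 10:G51 16:G49 22:G46
```

View pics/t5.png

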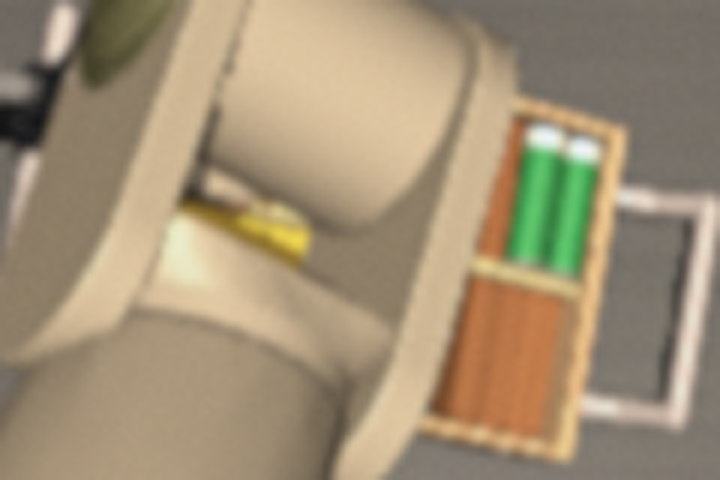

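The x- lane is still jammed at 33°. The top crop shows two surplus cells in the upper lane near (555,200) and a bare deck in the lower one. I'll lower the board to take the load off the wedged cell and then raise it again.

jog_arm(plan="1.2 0 0 0 0.048 0.62 255; 1.2 0 0 0 0.048 0.62 255; 1.2 0 0 0 0.048 0.62 255; 1.2 0 0 0 0.048 0.62 255; 1.2 0 0 0 0.048 0.62 255; 1.2 0 0 0 0.048 0.62 255; 1.2 0 0 0 0.048 0.62 255; 1.2 0 0 0 0.048 0.62 255; 1.2 0 0 0 0.048 0.62 255; 1.2 0 0 0 0.048 0.62 255")

```text
time_s: 12.28
position: [0.5108, 0.2021, 0.1305]
tool_rot: [[-0.99, 0.131, 0.05], [0.14, 0.925, 0.353], [0.0, 0.357, -0.934]]
ft_force: [-0.8, -2.3, -5.2]
grip_width: 0.0103
gripper_force: 60.1
```

jog_arm(plan="1.2 0 0 0 0.048 0.62 255; 1.2 0 0 0 0.048 0.62 255; 1.2 0 0 0 0.048 0.62 255; 1.2 0 0 0 0.048 0.62 255; 1.2 0 0 0 0.048 0.62 255; 1.2 0 0 0 0.048 0.62 255; 1.2 0 0 0 0.048 0.62 255; 1.2 0 0 0 0.048 0.62 255; 1.2 0 0 0 0.048 0.62 255; 0 0 0 0 0 0 255")

```text
time_s: 13.12
position: [0.5131, 0.222, 0.0776]
tool_rot: [[-0.99, 0.137, 0.023], [0.139, 0.975, 0.174], [0.001, 0.175, -0.984]]
ft_force: [-0.2, -2.2, -4.9]
grip_width: 0.0102
gripper_force: 60.1
```

```bash
python3 - <<'E'
from prof import *
o=env.observe();R=np.array(o['tool_rot']);t=np.degrees(np.arctan2(R[2,1],-R[2,2]));print(o['time_s'],t,o['position'].round(4),o['ft_force'].round(1))
prof(t)
E
```

```text
13.1167 10.107302558639462 [0.5131 0.222  0.0776] [-0.2 -2.2 -4.9]
top x+ -122:b49 -116:G49 -110:G51 -104:G49 -98:G47 -92:G50 -86:G51 -80:b42 -74:b31 -68:b28 -62:G30 -56:G30 -50:G25 -44:b30 -38:G27 -32:G31 -26:G29 -20:b25 -14:b28 -8:G29 -2:G31 4:G27 10:b27 16:b30 22:b30 28:b29 34:b29 40:b28 46:b27 52:b26 58:b26 64:b25 70:b24 76:b24 82:b24 88:Y23 94:Y22 100:Y21 106:Y20 112:Y20
top x- -122:b45 -116:b30 -110:b30 -104:b30 -98:b31 -92:b31 -86:b30 -80:b30 -74:b31 -68:b21 -62:b9 -56:b10 -50:b10 -44:b31 -38:b27 -32:G30 -26:G30 -20:G47 -14:G51 -8:G51 -2:G46 4:G50 10:G52 16:G49 22:b32 28:b30 34:b29 40:b28 46:b28 52:b26 58:b26 64:b25 70:b25 76:Y25 82:Y23 88:Y22 94:Y21 100:Y21 106:Y20 112:b20
side x+ -122:b50 -116:G49 -110:G51 -104:G49 -98:G48 -92:G51 -86:G45 -80:G41 -74:G39 -68:b29 -62:G30 -56:G30 -50:G29 -44:Y29 -38:b30 -32:G30 -26:G30 -20:b30 -14:Y30 -8:G30 -2:G31 4:G30 10:Y31 16:Y31 22:Y31 28:Y30 34:Y29 40:Y29 46:Y28 52:Y27 58:Y26 64:Y25 70:Y25 76:Y24 82:Y25
side x- -122:b43 -116:b38 -110:Y30 -104:Y31 -98:Y30 -92:b31 -86:b30 -80:b31 -74:b30 -68:Y27 -62:Y29 -14:G51 -8:G51 -2:G49 4:G51 10:G50 16:G43 22:G39 28:Y30 34:Y29 40:Y29 46:Y28 52:Y27 58:Y27 64:Y26 70:Y25 76:Y24 82:Y24
wrist x+ -2:w33 4:G32 10:Y34 16:Y34 22:Y34 28:Y33 34:Y32 40:Y32 46:Y31 52:Y30 58:Y30 64:Y29 70:Y28 76:Y28 82:Y27 88:Y26 94:Y26 100:Y25 106:Y24 112:Y24
wrist x- 16:Y33 22:Y34 28:Y33 34:Y32 40:Y32 46:Y31 52:Y30 58:Y30 64:Y29 70:Y28 76:Y28 82:Y27 88:Y26 94:Y26 100:Y25 106:Y24 112:Y24
```

That freed it: pocket 2 in the x- lane is now flush, and two cells sit at y ≈ -11 and +11. I'll raise it again.

jog_arm(plan="-1 0 0 0 -0.04 -0.52 255; -1 0 0 0 -0.04 -0.52 255; -1 0 0 0 -0.04 -0.52 255; -1 0 0 0 -0.04 -0.52 255; -1 0 0 0 -0.04 -0.52 255; -1 0 0 0 -0.04 -0.52 255; -1 0 0 0 -0.04 -0.52 255; -1 0 0 0 -0.04 -0.52 255; -1 0 0 0 -0.04 -0.52 255; -1 0 0 0 -0.04 -0.52 255")

```text
time_s: 14.1
position: [0.5111, 0.204, 0.1283]
tool_rot: [[-0.99, 0.131, 0.049], [0.14, 0.929, 0.343], [-0.0, 0.347, -0.938]]
ft_force: [-0.1, -3.5, -5.7]
grip_width: 0.0103
gripper_force: 60.1
```

jog_arm(plan="-1 0 0 0 -0.04 -0.52 255; -1 0 0 0 -0.04 -0.52 255; -1 0 0 0 -0.04 -0.52 255; -1 0 0 0 -0.04 -0.52 255; -1 0 0 0 -0.04 -0.52 255; -1 0 0 0 -0.04 -0.52 255; -1 0 0 0 -0.04 -0.52 255; -1 0 0 0 -0.04 -0.52 255; 0 0 0 0 0 0 255; 0 0 0 0 0 0 255")

```text
time_s: 14.93
position: [0.5086, 0.1847, 0.165]
tool_rot: [[-0.99, 0.124, 0.067], [0.141, 0.872, 0.468], [-0.001, 0.473, -0.881]]
ft_force: [0.0, -1.1, -5.7]
grip_width: 0.0107
gripper_force: 60.2
```

jog_arm(plan="0 0 0 0 0 0 255; 0 0 0 0 0 0 255; 0 0 0 0 0 0 255; 0 0 0 0 0 0 255; 0 0 0 0 0 0 255; 0 0 0 0 0 0 255")

```text
time_s: 15.43
position: [0.5084, 0.185, 0.1647]
tool_rot: [[-0.99, 0.123, 0.066], [0.14, 0.873, 0.468], [-0.0, 0.473, -0.881]]
ft_force: [-0.1, -2.1, -5.6]
grip_width: 0.01
gripper_force: 60.2
```

```bash
python3 - <<'E'
from prof import *
o=env.observe();R=np.array(o['tool_rot']);t=np.degrees(np.arctan2(R[2,1],-R[2,2]));print(o['time_s'],t,o['position'].round(4),o['ft_force'].round(1))
prof(t)
E
```

```text
15.4333 28.203029024475175 [0.5084 0.185  0.1647] [-0.1 -2.1 -5.6]
top x+ -122:b47 -116:b47 -110:G49 -104:G49 -98:G46 -92:G48 -86:G50 -80:G41 -74:b32 -68:b27 -62:G28 -56:G29 -50:G27 -44:b29 -38:b27 -32:G29 -26:G29 -20:G30
top x- -122:b48 -116:b46 -110:G49 -104:G48 -98:b36 -92:b28 -86:b28 -80:b29 -74:b28 -68:b27 -62:G26 -56:G28 -50:G27 -44:b28 -38:b27 -32:G29 -26:G28 -20:G27 52:b27 58:b24 64:b23
side x+ -122:b48 -116:b48 -110:G49 -104:G49 -98:G49 -86:G43 -80:G41 -74:G41 -68:b33 22:Y30
side x- -122:b48 -116:b48 -104:G46 -98:G41 -92:G39 -38:b29
wrist x+ 4:G31 10:G30 16:Y33 22:Y32 28:Y32 34:Y31 40:Y30 46:Y30 52:Y29 58:Y28 64:Y28 70:Y27 76:Y27 82:Y26 88:Y25 94:Y25 100:Y24 106:Y23 112:Y23 118:Y22
wrist x- 22:Y32 28:Y32 34:Y31 40:Y30 46:Y30 52:Y29 58:Y28 64:Y28 70:Y27 76:Y26 82:Y26 88:Y25 94:Y24 100:Y24 106:Y23 112:Y22 118:Y22
```

All six pockets are filled and the three surplus cells lie at the plain wall. I'll lower it.

jog_arm(plan="1.2 0 0 0 0.048 0.62 255; 1.2 0 0 0 0.048 0.62 255; 1.2 0 0 0 0.048 0.62 255; 1.2 0 0 0 0.048 0.62 255; 1.2 0 0 0 0.048 0.62 255; 1.2 0 0 0 0.048 0.62 255; 1.2 0 0 0 0.048 0.62 255; 1.2 0 0 0 0.048 0.62 255; 1.2 0 0 0 0.048 0.62 255; 1.2 0 0 0 0.048 0.62 255")

```text
time_s: 16.42
position: [0.5125, 0.2134, 0.109]
tool_rot: [[-0.99, 0.135, 0.039], [0.14, 0.951, 0.275], [-0.0, 0.277, -0.961]]
ft_force: [0.5, -0.3, -2.7]
grip_width: 0.0102
gripper_force: 60.2
```

jog_arm(plan="1.2 0 0 0 0.048 0.62 255; 1.2 0 0 0 0.048 0.62 255; 1.2 0 0 0 0.048 0.62 255; 1.2 0 0 0 0.048 0.62 255; 1.2 0 0 0 0.048 0.62 255; 1.2 0 0 0 0.048 0.62 255; 1.2 0 0 0 0.048 0.62 255; 1.2 0 0 0 0.048 0.62 255; 1.2 0 0 0 0.048 0.62 255; 1.2 0 0 0 0.048 0.62 255")

```text
time_s: 17.25
position: [0.5148, 0.2295, 0.0491]
tool_rot: [[-0.99, 0.14, 0.01], [0.14, 0.988, 0.071], [-0.0, 0.072, -0.997]]
ft_force: [1.9, 2.9, -2.8]
grip_width: 0.0099
gripper_force: 60.3
```

jog_arm(plan="1 0 0 0 0.04 0.5 255; 1 0 0 0 0.04 0.5 255; 0.5 0 0 0 0.02 0.25 255; 0 0 0 0 0 0 255; 0 0 0 0 0 0 255")

```text
time_s: 17.67
position: [0.5147, 0.2311, 0.0371]
tool_rot: [[-0.99, 0.14, 0.004], [0.14, 0.99, 0.03], [0.0, 0.03, -1.0]]
ft_force: [0.5, 4.5, -3.1]
grip_width: 0.0097
gripper_force: 60.3
```

jog_arm(plan="0.45 0 0 0 0 0.25 255; 0.45 0 0 0 0 0.25 255; 0.4 0 0 0 0 0.25 255; 0.4 0 0 0 0 0.2 255; 0 0 0 0 0 0.1 255; 0 0 0 0 0 0.1 255; 0 0 0 0 0 0 255; 0 0 0 0 0 0 255")

```text
time_s: 18.33
position: [0.515, 0.231, 0.0257]
tool_rot: [[-0.99, 0.14, 0.0], [0.14, 0.99, -0.0], [-0.0, -0.0, -1.0]]
ft_force: [0.7, 4.4, -2.5]
grip_width: 0.01
gripper_force: 60.3
```

jog_arm(plan="0 0 0 0 0 0.1 255; 0 0 0 0 0 0.1 255; 0 0 0 0 0 0 255; 0 0 0 0 0 0 255")

```text
time_s: 18.67
position: [0.5152, 0.2311, 0.0248]
tool_rot: [[-0.99, 0.14, 0.001], [0.14, 0.99, 0.0], [-0.001, 0.0, -1.0]]
ft_force: [-3.2, 4.5, 7.1]
grip_width: 0.0103
gripper_force: 61.4
```

jog_arm(plan="0 0 0 0 0 0 215; 0 0 0 0 0 0 195; 0 0 0 0 0 0 175; 0 0 0 0 0 0 155; 0 0 0 0 0 0 140; 0 0 0 0 0 0 140; 0 0 0 0 0 -2 140; 0 0 0 0 0 -3 140; 0 0 0 0 0 -3 140; 0 0 0 0 0 -3 140")

```text
time_s: 19.5
position: [0.5146, 0.2309, 0.1349]
tool_rot: [[-0.99, 0.14, -0.001], [0.14, 0.99, -0.0], [0.001, -0.0, -1.0]]
ft_force: [0.7, 0.3, 0.9]
grip_width: 0.0383
gripper_force: 0.0
```

```bash
python3 - <<'E'
from prof import *
o=env.observe();print(o['time_s'],o['position'].round(4),o['ft_force'].round(1),o['grip_width'])
t=imaging.get_image('top')
f=cam(t);T=np.array(t['world_from_camera']);v,u=np.mgrid[:384,:512];d=t['depth']
W=(np.stack([(u-t['cx'])/f*d,(v-t['cy'])/f*d,d],-1).reshape(-1,3)@T[:3,:3].T+T[:3,3])
k=(abs(W[:,0]-.466)<.06)&(W[:,1]>-.14)&(W[:,1]<-.08)&(W[:,2]>.068)&(W[:,2]<.09)
p=W[k];print(len(p),p.mean(0).round(4),p.min(0).round(4),p.max(0).round(4))
if len(p)>5:
    c=np.polyfit(p[:,0],p[:,1],1);print('slope deg',np.degrees(np.arctan(c[0])),'y at .4667',np.polyval(c,.4667))
for r in models.tip_of('top','plain_handle')[:2]:print(np.round(r['confidence'],2),r['at'],pt(t,*r['at'],.078).round(4))
prof(0,cams=('top',))
E
```

```text
19.5 [0.5146 0.2309 0.1349] [0.7 0.3 0.9] 0.03827828672291502
177 [ 0.4624 -0.1058  0.0772] [ 0.407  -0.1193  0.0688] [ 0.5191 -0.0893  0.0846]
slope deg -8.45264766192802 y at .4667 -0.10642777437949463
0.59 [274.2, 191.0] [ 0.4663 -0.106   0.078 ]
top x+ -122:b50 -116:G49 -110:G52 -104:G50 -98:G46 -92:G52 -86:G51 -80:b47 -74:b31 -68:b29 -62:G30 -56:G30 -50:G28 -44:b27 -38:G28 -32:G31 -26:G29 -20:b25 -14:b29 -8:G30 -2:G30 4:G28 10:b26 16:b30 22:b30 28:b29 34:b28 40:b28 46:b27 52:b26 58:b25 64:b25 70:b24 76:b23 82:b23 88:b22 94:b21 100:b21 106:b20 112:b19 118:b18
top x- -122:b50 -116:G49 -110:G52 -104:G51 -98:b38 -92:b31 -86:b31 -80:b31 -74:b31 -68:b29 -62:G30 -56:G30 -50:G28 -44:b26 -38:G27 -32:G30 -26:G29 -20:b25 -14:b29 -8:G29 -2:G30 4:G28 10:b26 16:b30 22:b30 28:b30 34:b28 40:b28 46:b27 52:b27 58:b26 64:b25 70:b24 76:b23 82:b23 88:b22 94:b21 100:b20 106:b19 112:b18 118:Y18
```

The whole board reads well: all six pockets are flush. The plain handle is at (0.4665,-0.106), 34.05 cm back along tool y.

jog_arm(plan="0 0 0 0 -3.4 0 140; 0 0 0 0 -3.4 0 140; 0 0 0 0 -3.4 0 140; 0 0 0 0 -3.4 0 140; 0 0 0 0 -3.4 0 140; 0 0 0 0 -3.4 0 140; 0 0 0 0 -3.4 0 140; 0 0 0 0 -3.4 0 140; 0 0 0 0 -3.4 0 140; 0 0 0 0 -3.4 0 140")

```text
time_s: 20.48
position: [0.4661, -0.1069, 0.1325]
tool_rot: [[-0.99, 0.14, -0.002], [0.14, 0.99, 0.001], [0.002, 0.001, -1.0]]
ft_force: [0.9, 0.8, -0.6]
grip_width: 0.0386
gripper_force: 0.0
```

jog_arm(plan="0 0 0 0 0 0 140; 0 0 0 0 0 0 140; 0 0 0 0 0 0 140")

```text
time_s: 20.73
position: [0.4668, -0.105, 0.1328]
tool_rot: [[-0.99, 0.141, -0.002], [0.141, 0.99, 0.001], [0.002, 0.001, -1.0]]
ft_force: [0.1, -0.2, 0.5]
grip_width: 0.0386
gripper_force: 0.0
```

```bash
python3 - <<'E'
from prof import *
o=env.observe();print(o['time_s'],o['position'].round(4),o['q'].round(1))
R=np.array(o['tool_rot']);X=R[:,0];Y=R[:,1]
t=imaging.get_image('wrist')
f=cam(t);T=np.array(t['world_from_camera']);v,u=np.mgrid[:384,:512];d=t['depth']
W=(np.stack([(u-t['cx'])/f*d,(v-t['cy'])/f*d,d],-1).reshape(-1,3)@T[:3,:3].T+T[:3,3])
D=(W-o['position']); a=D@X;b=D@Y
k=(abs(b)<.03)&(abs(a)<.1)&(W[:,2]>.072)&(W[:,2]<.09)
print(k.sum(),'along x',a[k].min(),a[k].max(),'across y',np.percentile(b[k],[5,50,95]),W[k,2].max())
if k.sum()>20:
    c=np.polyfit(a[k],b[k],1);print('slope deg',np.degrees(c[0]),'b at 0',c[1])
E
```

```text
20.7333 [ 0.4668 -0.105   0.1328] [ -26.9   18.8   92.1    0.    69.2 -108.8]
2036 along x -0.050725716265191116 0.06341405959389579 across y [-0.00585407 -0.00034205  0.00528456] 0.08390415276375346
slope deg 0.5807790127625502 b at 0 -0.0003209736144687133
```

It's aligned to within 0.5 mm. I'll go down 10.8 cm and grip.

jog_arm(plan="0 0 0 0 0 2.5 140; 0 0 0 0 0 2.5 140; 0 0 0 0 0 2.5 140; 0 0 0 0 0 1.5 140; 0 0 0 0 0 1 140; 0 0 0 0 0 0.8 140; 0 0 0 0 0 0 140; 0 0 0 0 0 0 160; 0 0 0 0 0 0 180; 0 0 0 0 0 0 195")

```text
time_s: 21.62
position: [0.4677, -0.1056, 0.0264]
tool_rot: [[-0.99, 0.14, 0.001], [0.14, 0.99, -0.001], [-0.001, -0.001, -1.0]]
ft_force: [0.3, 0.1, 0.5]
grip_width: 0.0201
gripper_force: 0.0
```

jog_arm(plan="0 0 0 0 0 0 205; 0 0 0 0 0 0 215; 0 0 0 0 0 0 225; 0 0 0 0 0 0 255; 0 0 0 0 0 0 255; 0 0 0 0 0 0 255; 0 0 0 0 0 0 255", grip_force=60)

```text
time_s: 22.2
position: [0.4674, -0.1056, 0.0262]
tool_rot: [[-0.99, 0.14, 0.001], [0.14, 0.99, -0.0], [-0.001, -0.0, -1.0]]
ft_force: [-0.2, 1.9, 5.6]
grip_width: 0.0101
gripper_force: 58.4
```

Gripped. I'll raise the plain end at 12°/s to 28°.

jog_arm(plan="1 0 0 0 0.04 -0.52 255; 1 0 0 0 0.04 -0.52 255; 1 0 0 0 0.04 -0.52 255; 1 0 0 0 0.04 -0.52 255; 1 0 0 0 0.04 -0.52 255; 1 0 0 0 0.04 -0.52 255; 1 0 0 0 0.04 -0.52 255; 1 0 0 0 0.04 -0.52 255; 1 0 0 0 0.04 -0.52 255; 1 0 0 0 0.04 -0.52 255")

```text
time_s: 23.03
position: [0.4683, -0.0973, 0.0776]
tool_rot: [[-0.99, 0.138, -0.025], [0.14, 0.975, -0.173], [0.0, -0.175, -0.985]]
ft_force: [0.5, 1.6, -5.4]
grip_width: 0.0101
gripper_force: 58.9
```

jog_arm(plan="1 0 0 0 0.04 -0.52 255; 1 0 0 0 0.04 -0.52 255; 1 0 0 0 0.04 -0.52 255; 1 0 0 0 0.04 -0.52 255; 1 0 0 0 0.04 -0.52 255; 1 0 0 0 0.04 -0.52 255; 1 0 0 0 0.04 -0.52 255; 1 0 0 0 0.04 -0.52 255; 1 0 0 0 0.04 -0.52 255; 1 0 0 0 0.04 -0.52 255")

```text
time_s: 23.87
position: [0.4708, -0.0806, 0.1269]
tool_rot: [[-0.99, 0.132, -0.048], [0.14, 0.93, -0.34], [-0.0, -0.343, -0.939]]
ft_force: [1.3, 2.5, -6.4]
grip_width: 0.01
gripper_force: 59.8
```

jog_arm(plan="1 0 0 0 0.04 -0.52 255; 1 0 0 0 0.04 -0.52 255; 1 0 0 0 0.04 -0.52 255; 1 0 0 0 0.04 -0.52 255; 1 0 0 0 0.04 -0.52 255; 1 0 0 0 0.04 -0.52 255; 1 0 0 0 0.04 -0.52 255; 1 0 0 0 0.04 -0.52 255; 0 0 0 0 0 0 255; 0 0 0 0 0 0 255")

```text
time_s: 24.7
position: [0.4737, -0.0615, 0.1635]
tool_rot: [[-0.99, 0.123, -0.065], [0.14, 0.874, -0.465], [-0.0, -0.47, -0.883]]
ft_force: [0.5, 1.2, -5.7]
grip_width: 0.0096
gripper_force: 59.8
```

jog_arm(plan="0 0 0 0 0 0 255; 0 0 0 0 0 0 255; 0 0 0 0 0 0 255; 0 0 0 0 0 0 255; 0 0 0 0 0 0 255; 0 0 0 0 0 0 255; 0 0 0 0 0 0 255; 0 0 0 0 0 0 255")

```text
time_s: 25.37
position: [0.4735, -0.0617, 0.1633]
tool_rot: [[-0.99, 0.124, -0.066], [0.14, 0.874, -0.465], [0.0, -0.47, -0.883]]
ft_force: [0.3, 1.2, -6.6]
grip_width: 0.0101
gripper_force: 59.8
```

```bash
python3 - <<'E'
from prof import *
o=env.observe();R=np.array(o['tool_rot']);t=np.degrees(np.arctan2(R[2,1],-R[2,2]));print(o['time_s'],t,o['position'].round(4),o['ft_force'].round(1))
prof(t,end='ch')
E
```

```text
25.3667 -28.008749143609915 [ 0.4735 -0.0617  0.1633] [ 0.3  1.2 -6.6]
top x+ -122:b51 -110:b31
top x- -122:b50 -110:b32 -104:b31 -98:b31 -92:b31 -86:b31 -80:b31 -74:b30 -68:b28 -62:b27
side x+ -122:b42 -116:b32 -110:b32 -104:b32 -98:b31 -92:b32 -86:b32 -80:b32 -74:b30 -68:b27 -62:G31 -56:G31 -50:b29 -44:Y28 -38:G29 -32:G31 -26:G30 -20:b30 -14:b26 -8:G29 -2:G31 4:G29 10:b31 16:Y30 22:Y30 28:Y29 34:Y28 40:Y28 46:Y26 52:Y26 58:Y26 64:Y24 70:Y24 76:Y23 82:G39 88:G41 94:G41 100:G36 106:G39 112:G38 118:b38
side x- -122:b43 -116:b32 -110:b32 -104:b32 -98:b32 -92:b32 -86:b32 -80:b32 -74:b31 -68:b27 -62:G31 -56:G31 -50:G30 -44:Y28 -38:G29 -32:G31 -26:G30 -20:b30 -14:b27 -8:G30 -2:G31 4:G29 10:b31 16:Y30 22:Y31 28:Y30 34:Y29 40:Y29 46:Y27 52:Y26 58:Y25 64:Y25 70:Y24 76:Y23 82:Y23 88:Y22 94:Y21 100:G28 106:G38 112:G39 118:G39
wrist x+ -116:Y34 -110:Y34 -104:Y34 -98:Y34 -92:Y34 -86:Y34 -80:Y34 -74:Y34 -68:G31 -62:G34 -56:G33 -50:Y32 -44:Y34 -38:G32 -32:G34 -26:G32 -20:Y32 -14:G31 -8:G33 -2:G33
wrist x- -122:b55 -116:Y35 -110:Y35 -104:Y35 -98:Y35 -92:Y35 -86:Y34 -80:Y34 -74:Y34 -68:G31 -62:G34 -56:G34 -50:Y32 -44:Y34 -38:G32 -32:G34 -26:G33 -20:Y30
```

Six pockets are full, and the three surplus cells (two and one) are back at the channel end wall. I'll lower the plain end.

jog_arm(plan="-1.2 0 0 0 -0.048 0.62 255; -1.2 0 0 0 -0.048 0.62 255; -1.2 0 0 0 -0.048 0.62 255; -1.2 0 0 0 -0.048 0.62 255; -1.2 0 0 0 -0.048 0.62 255; -1.2 0 0 0 -0.048 0.62 255; -1.2 0 0 0 -0.048 0.62 255; -1.2 0 0 0 -0.048 0.62 255; -1.2 0 0 0 -0.048 0.62 255; -1.2 0 0 0 -0.048 0.62 255")

```text
time_s: 26.35
position: [0.4694, -0.0898, 0.1074]
tool_rot: [[-0.99, 0.135, -0.038], [0.14, 0.952, -0.271], [-0.0, -0.274, -0.962]]
ft_force: [0.1, 1.3, -5.1]
grip_width: 0.0103
gripper_force: 59.8
```

jog_arm(plan="-1.2 0 0 0 -0.048 0.62 255; -1.2 0 0 0 -0.048 0.62 255; -1.2 0 0 0 -0.048 0.62 255; -1.2 0 0 0 -0.048 0.62 255; -1.2 0 0 0 -0.048 0.62 255; -1.2 0 0 0 -0.048 0.62 255; -1.2 0 0 0 -0.048 0.62 255; -1.2 0 0 0 -0.048 0.62 255; -1.2 0 0 0 -0.048 0.62 255; -1.2 0 0 0 -0.048 0.62 255")

```text
time_s: 27.18
position: [0.4672, -0.1056, 0.0475]
tool_rot: [[-0.99, 0.14, -0.01], [0.14, 0.988, -0.067], [0.0, -0.068, -0.998]]
ft_force: [0.1, 2.6, -5.8]
grip_width: 0.0101
gripper_force: 59.8
```

jog_arm(plan="-1 0 0 0 -0.04 0.5 255; -1 0 0 0 -0.04 0.5 255; -0.5 0 0 0 -0.02 0.25 255; -0.5 0 0 0 -0.02 0.25 255; -0.5 0 0 0 -0.02 0.25 255; 0 0 0 0 0 0 255; 0 0 0 0 0 0 255")

```text
time_s: 27.77
position: [0.467, -0.1077, 0.0307]
tool_rot: [[-0.99, 0.14, -0.001], [0.14, 0.99, -0.009], [-0.0, -0.009, -1.0]]
ft_force: [-0.4, 1.6, -5.3]
grip_width: 0.0102
gripper_force: 59.7
```

jog_arm(plan="-0.5 0 0 0 0 0.2 255; 0 0 0 0 0 0.1 255; 0 0 0 0 0 0.1 255; 0 0 0 0 0 0.1 255; 0 0 0 0 0 0 255; 0 0 0 0 0 0 255")

```text
time_s: 28.27
position: [0.4673, -0.1084, 0.0262]
tool_rot: [[-0.99, 0.14, 0.001], [0.14, 0.99, -0.002], [-0.001, -0.001, -1.0]]
ft_force: [-3.2, -5.2, 2.7]
grip_width: 0.0101
gripper_force: 60.7
```

jog_arm(plan="0 0 0 0 0 0.05 255; 0 0 0 0 0 0 255; 0 0 0 0 0 0 215; 0 0 0 0 0 0 195; 0 0 0 0 0 0 175; 0 0 0 0 0 0 155; 0 0 0 0 0 0 140; 0 0 0 0 0 0 140; 0 0 0 0 0 -2 140; 0 0 0 0 0 -3 140")

```text
time_s: 29.1
position: [0.4656, -0.107, 0.0738]
tool_rot: [[-0.99, 0.14, -0.005], [0.14, 0.99, 0.003], [0.005, 0.002, -1.0]]
ft_force: [0.3, 0.0, 0.2]
grip_width: 0.0384
gripper_force: 0.0
```

jog_arm(plan="0 0 0 0 0 -3 140; 0 0 0 0 0 -3 140; 0 0 0 0 0 -3 140; 0 0 0 0 0 -2 140; 0 0 0 0 0 0 140; 0 0 0 0 0 0 140; 0 0 0 0 0 0 140; 0 0 0 0 0 0 140")

```text
time_s: 29.77
position: [0.4664, -0.1074, 0.1839]
tool_rot: [[-0.99, 0.14, -0.002], [0.14, 0.99, 0.001], [0.002, 0.001, -1.0]]
ft_force: [0.6, -0.5, -0.5]
grip_width: 0.0385
gripper_force: 0.0
```

```bash
python3 - <<'E'
from prof import *
o=env.observe();print(o['time_s'],o['position'].round(4),o['ft_force'].round(1))
prof(0,cams=('top','side'))
t=snap('top')
for q in ('multimeter','screwdriver','socket','channel_handle','plain_handle'):
    for r in models.tip_of('top',q)[:1]:print(q,np.round(r['at'],1))
cv2.imwrite('pics/end.png',cv2.resize(t['pixels'][80:240,130:410],(800,457))[:,:,::-1])
E
```

```text
29.7667 [ 0.4664 -0.1074  0.1839] [ 0.6 -0.5 -0.5]
top x+ -122:b40 -116:b28 -110:b32 -104:b30 -98:b31 -92:b31 -86:b31 -44:b25 -38:G28 -32:G31 -26:G30 -20:b28 -14:b26 -8:G30 -2:G30 4:b27 10:b32 16:b30 22:b30 28:b28 34:b28 40:b27 46:b27 52:b26 58:b25 64:b25 70:b24 76:b26 82:G38 88:G43 94:G41 100:G35 106:G39 112:G39 118:G40
top x- -20:b33 -14:G26 -8:G30 -2:G30 4:b27 10:b31 16:b31 22:b29 28:b29 34:b28 40:b27 46:b27 52:b26 58:b25 64:b24 70:b24 76:b23 82:b23 88:b21 94:b21 100:b27 106:G39 112:G40 118:G39
side x+ -122:b41 -116:b33 -110:b31 -104:b31 -98:b30 -92:b31 -86:b31 -80:b31 -74:b30 -68:Y29 -62:G30 -56:G30 -50:G30 -44:Y28 -38:G29 -32:G30 -26:G30 -20:Y29 -14:b29 -8:G30 -2:G30 4:G30 10:Y30 16:Y31 22:Y30 28:Y29 34:Y28 40:Y29 46:Y27 52:Y26 58:Y26 64:Y25 70:Y27 88:G42 94:G41 100:G37 106:G39 112:b41 118:b49
side x- -122:b41 -116:b35 -110:b31 -104:b31 -98:b31 -92:b31 -86:b31 -80:b32 -74:b30 -68:Y29 -62:G30 -56:G30 -50:G30 -44:b29 -38:G30 -32:G30 -26:G30 -20:Y30 -14:b29 -8:G30 -2:G30 4:G30 10:Y31 16:Y31 22:Y31 28:Y29 34:Y29 40:Y28 46:Y28 52:Y26 58:Y26 64:Y25 70:Y25 76:Y24 82:Y23 88:Y23 106:G38 112:b41
multimeter [386.6 175.7]
screwdriver [179.3 104.4]
socket [290.2 101.4]
channel_handle [155.3 173.2]
plain_handle [272.2 191.5]
```

View pics/end.png

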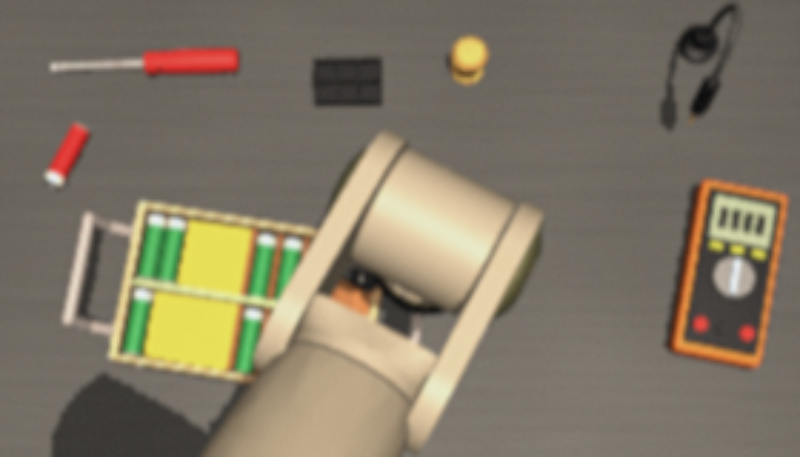

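The final picture shows the board flat, with three surplus cells at the channel wall near (150,245), (170,250) and (138,320). The pockets are filled, and the multimeter, screwdriver and socket are undisturbed. I'll hand in.

```bash
python3 -c "
from rig import job
print(job.close_job())"
```

```text
the job is handed in; nothing more can be done
None
```

The job is handed in with no verdict returned; my last measurements showed all six pockets holding a cell, the three surplus cells in the channel, the board flat within a few millimetres of its start, and the multimeter, screwdriver and socket undisturbed.

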